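# Load the torch cell into the bath lamp

### The arm

A 7-joint arm with a two-finger parallel gripper is mounted at the origin on the work surface. World frame = base frame: x ahead of the robot, y to its left, z up, the work surface at z = 0. Lengths are in m, angles in rad, forces in N, time in s.
With the tool pointing down it reaches from about 0.35 to 0.9 m from the base axis. Payload 8.1 kg.
Tool frame: the origin (TCP) lies between the finger pads; the fingertips stand 22 mm ahead of it and the grasp point (between the pads) lies 3 mm ahead of it (arm.tip_reach is the distance from the TCP to the fingertips, in m); z points along the fingers, y is the line along which they close (so a half turn about z gives the same grasp; the last joint's range is limited). The gripper opens to 92 mm and grips with 3 to 60 N. Pads are 19 mm wide; open, the fingers measure 130 mm over their backs; the gripper's body (75 mm by 190 mm) begins 47 mm behind the grasp point.
Start: joints at [1.225, 0.434, 0.025, 1.573, -0.012, 1.134, -0.075], TCP at [0.15, -0.607, 0.249] pointing down, gripper open.
Joint ranges: [-2.62, 2.62], [-0.44, 2.09], [-1.27, 1.32], [0.08, 2.57], [-1.32, 4.46], [0.12, 2], [-2.74, 2.74]. Speed limits (rad/s): [2.22, 2.22, 3.01, 3.01, 3.14, 3.14, 3.14].

### API

Orientations are given as a rotation vector (axis times angle).
In Python, from cell import telemetry, vision, job, arm gives the robot as it stands. The module is installed in compiled form; this text tells all that it offers.
- The arm moves only by the shell command python3 -m creep 'ROWS' [FORCE]. ROWS is text: rows parted by semicolons, each of 7 numbers parted by spaces: the finger opening in cm, from 0 to 9.18, then the shift along the tool's x, y, z in cm, then the turn, a rotation vector about the tool's x, y, z in degrees. A call has 1 to 5 rows; each row is the pose to reach, as a shift and turn from the pose commanded when the call began, along the tool's axes at that moment; what a row does not reach only later rows make up. A row lasts 1/8 s, in which the tool goes at most 62.5 mm and 10.7 degrees, less where a joint would pass 70% of its speed; a pose out of reach is approached as far as the arm can. A call with a gripper value outside its range is refused whole. The fingers move at their own pace and stop on an object; FORCE is the grip in N (left out, the last holds). Time passes only in rows, so rows that repeat a pose let the fingers close. It gives the time, the measured TCP pose, the force, the opening and the grip force at its end, in the units of the state.
- telemetry.observe(): the state, without advancing time (a new reading comes with each control period).
- vision.get_image(name): name is "scene" or "side" or "wrist"; returns the picture (420x560x3 uint8, red, green, blue); there is no depth.
- vision.camera_info(name): a dict with "fov_y" (degrees; the focal length in pixels is half the picture's height over the tangent of half this angle, whatever the lens; pixels are square), "cx", "cy" (the principal point, pixels), "dist_coeffs" ([k1, k2, p1, p2, k3] as OpenCV has them; the pictures are not rectified), "extrinsics" (4x4, takes a point from camera to world coordinates). Camera axes: x right, y down, z forward; pixel columns grow to the right and rows downward; lengths in m; the calibration is good to about 2 mm. A picture is of the moment at which its call begins: read the wrist's pose just before it. camera_info takes no time and is no camera call; for the wrist camera it gives the pose at the moment of the call.
- job.sign_off(): hands the job in; it is judged then, once.
The state is a dict: "clock": time; "joints": joint angles; "dq": joint speeds; "joint_efforts": joint torques, N m; "position": TCP position; "ee_rot": TCP orientation; "force": force on the tool from outside, world axes, zero at the start; "ft_torque": the same for the moment, N m; "width": opening from 0.0 (shut) to 1.0 (fully open); "gripper_force": force on a finger pad.
Only numpy, scipy, OpenCV 4.12 (cv2) and the standard library are available. Lean on these libraries where they do the work, as an engineer would, in place of code of your own. Each camera call takes 0.05 s, during which the arm holds its last target. There are 200 camera calls.

### The job

The bath lamp lies face down with its battery cover off: take the torch cell from the soap dish and load it, flat end against the coil spring and nub end under the retaining lip. Keep the nub end tilted up while you press the flat end gently against the spring, squeezing it back but never crushing it hard against its stop, then bring the nub end down past the lip and let the spring push the cell home, level in its bay and released. Do not force the cell against the lamp, and leave the lota, mug and back scrubber where they are.

Things in the scene. Friction and masses are not known exactly. Their poses are not given: they have to be found in the camera images.
- cell: D-size torch cell, dark steel cylinder 33 mm in diameter, body 59 mm long, with a round nub (10 mm diameter, 2.5 mm long) on its +x end; 110 to 170 g. Origin: on its axis, in the middle of the 59 mm body. x runs along the axis from the flat end to the nub. It starts lying in the dish, nub roughly towards the robot.
- nub (a point): tip of the cell's nub, 32 mm from the cell's origin along its x.
- dish: pink plastic soap dish, fixed, 120 x 86 mm with a 14 mm high rim; origin at the centre of its underside, z up. The cell lies along its x on two V-shaped saddles (at x = +-23 mm, each 10 mm wide, nothing higher than 27 mm), the cell's axis 34 mm above the shelf; between the saddles the sides of the cell are free for fingers.
- lamp: grey battery lamp, fixed, face down: box 165 x 80 mm (x -94 to +71 mm, top z = 30 mm), round head (radius 47 mm, 36 mm high) at x = +108 mm. Origin on the underside below the bay's middle, z up, x from spring end to lip end (roughly towards the robot). On it rides a steel cell carrier, shifted along x by up to 9 mm either way, unknown and not reported; it stays put during the work.
- bay (a point): Fixed on the lamp at its x = 0, z = 52.5 mm: where the seated cell's origin would be with the carrier at its nominal place (really up to 9 mm off along x). Seated, the cell is level along the lamp's x, bottom at z = 36 mm, on V saddles at x = -27..-20 and +14..+22 mm, within 17 mm of the centre line; beside the cell's middle there is room for fingers down to z = 34 mm.
- spring_tip (a point): Fixed on the lamp at x = -25.5, z = 52.5 mm: nominal free tip of the spring's domed cap (radius 8 mm), really shifted with the carrier. The cap yields towards the lamp's -x by at most 14 mm: 2.1 N starts it, 0.7 N more per mm; 5 N with the cell seated, 12 N at the stop. Passing the lip needs 8 to 9 mm of squeeze; 13 mm is too much. Plate behind it at x = -58 mm, top z = 68 mm.
- lip (a point): Fixed on the lamp at x = +25.5, z = 71 mm: nominal inner top edge of the retaining lip, really shifted with the carrier. The lip is two claws at |y| = 12 to 19 mm, z = 68 to 71 mm, reaching 4 mm over the seated cell's body, posts behind them. Between them a contact plate 22 mm wide, top z = 60 mm, its face at x = +32 mm, where the nub comes to rest.
- spring (a joint): how far the spring cap is squeezed back towards the lamp's -x, in m: 0 = free, about 0.004 with the cell seated, 0.014 = hard stop.
- lota: round hammered steel water pot, 104 mm in diameter, 98 mm high, standing loose; origin under its centre.
- mug: orange plastic mug, 80 mm in diameter, 85 mm high, handle to its +y, standing loose; origin under its centre.
- scrubber: wooden back scrubber, 345 mm long along x, 60 mm wide and 28 mm high at the head (+x), lying loose; origin underneath, 180 mm from the handle's end.
Things that resemble listed ones, but are neither listed nor needed, are in the scene too. There is more than one size of the cell; the one meant has the size given above.

How it is judged:
On the way:
1. the cell's flat end squeezes the spring by more than 6 mm, nub end still held up above its seat (nub more than 10 mm above its seated height) (value of joint spring above 0.006 m and z of nub in the frame of lamp above 0.0625 m and x of nub in the frame of lamp above 0 m), for 0.1 s.
At the end, for the whole second after the job is handed in: The cell rests in the bay, nub to the lip end: centre and nub under the lip (from 3.5 mm below to 5.5 mm above seated height), centre within 4 mm of the bay's centre line and 12 mm of its nominal place along it, axis within 0.07 rad; the spring is squeezed 1.5 to 6 mm (z of cell in the frame of lamp between 0.049 and 0.058 m and z of nub in the frame of lamp between 0.049 and 0.058 m and y of cell in the frame of lamp between -0.004 and 0.004 m and x of cell in the frame of lamp between -0.012 and 0.012 m and x of nub in the frame of lamp above 0.015 m and angle between the x axis of cell and the x axis of lamp, either way round below 0.07 rad and value of joint spring between 0.0015 and 0.006 m and linear speed of cell below 0.02 m/s); the robot touches nothing.
It fails at once if the spring is crushed: squeezed by 13 mm or more (value of joint spring above 0.013 m).
It fails at once if the cell is forced against the lamp with more than 25 N (contact force between cell and lamp above 25 N).
It fails at once if the hand pushes on the lamp with more than 15 N (contact force between the arm and lamp above 15 N).
It fails at once if lota, mug or scrubber moved by more than 20 mm (distance of any of lota, mug, scrubber from where it was at the start of the episode above 0.02 m).
It also fails if it takes over 64 s, if anything falls off the work surface, if the arm or the gripper's body presses on something with over 40 N, if the wrist force passes 120 N, or if a joint passes its speed limit or range.

## Working session

There is one attempt and no reset: what is moved stays moved. The work goes in short steps, Python scripts to look and compute and a shell command to move; the robot and the scene stay as the last step left them, time stands still between calls to the robot, and variables do not carry over. Pictures are saved under pics/ and viewed, at most 14 in all, crops included, and the job is handed in when it is done.

```bash
mkdir -p pics; cat > h.py <<'E'
import numpy as np, cv2
from cell import telemetry, vision, job, arm
from scipy.spatial.transform import Rotation as R
def shot(n,f):
    ci=vision.camera_info(n); im=vision.get_image(n); cv2.imwrite('pics/'+f+'.png',im[:,:,::-1]); np.save('pics/'+f+'.npy',ci['extrinsics']); return im,ci
def K(ci):
    f=210/np.tan(np.radians(ci['fov_y'])/2); return np.array([[f,0,ci['cx']],[0,f,ci['cy']],[0,0,1]])
def ray(ci,px,E=None):
    E=ci['extrinsics'] if E is None else E; E=np.array(E)
    u=cv2.undistortPoints(np.array(px,float).reshape(-1,1,2),K(ci),np.array(ci['dist_coeffs'])).reshape(-1,2)
    d=np.c_[u,np.ones(len(u))]@E[:3,:3].T; return E[:3,3],d
def plane(ci,px,z,E=None):
    o,d=ray(ci,px,E); return o+d*((z-o[2])/d[:,2])[:,None]
def proj(ci,P,E=None):
    E=np.array(ci['extrinsics'] if E is None else E); M=np.linalg.inv(E)
    return cv2.projectPoints(np.array(P,float).reshape(-1,1,3),cv2.Rodrigues(M[:3,:3])[0],M[:3,3],K(ci),np.array(ci['dist_coeffs']))[0].reshape(-1,2)
E
python3 - <<'E'
from h import *
np.set_printoptions(precision=3,suppress=True)
s=telemetry.observe();print(s, arm.tip_reach)
for n in ('scene','side','wrist'):
    im,ci=shot(n,n+'0'); print(n,ci)
E
```

```text
{'clock': 0.0, 'joints': array([ 1.225,  0.435,  0.025,  1.574, -0.012,  1.134, -0.075]), 'dq': array([ 0.001,  0.   ,  0.001, -0.001, -0.   ,  0.001,  0.   ]), 'joint_efforts': array([ -0.001, -66.783,   0.985, -31.445,  -0.06 ,   0.043,   0.   ]), 'position': array([ 0.15 , -0.606,  0.248]), 'ee_rot': array([-3.117, -0.38 ,  0.001]), 'force': array([0.711, 0.777, 0.123]), 'ft_torque': array([ 0.019, -0.042,  0.032]), 'gripper_force': 0.0, 'width': 0.9988648604904568} 0.022
scene {'fov_y': 53.105288678802886, 'cx': 278.20845204275156, 'cy': 210.2572748441767, 'dist_coeffs': array([-0.058,  0.   ,  0.   ,  0.   ,  0.   ]), 'extrinsics': array([[-0.894,  0.326, -0.307,  0.949],
       [ 0.448,  0.654, -0.61 ,  0.715],
       [ 0.002, -0.683, -0.731,  0.926],
       [ 0.   ,  0.   ,  0.   ,  1.   ]])}
side {'fov_y': 44.144446189458435, 'cx': 286.67614609182897, 'cy': 206.7975628649484, 'dist_coeffs': array([-0.111,  0.   ,  0.   ,  0.   ,  0.   ]), 'extrinsics': array([[-0.92 , -0.213,  0.328,  0.158],
       [-0.391,  0.488, -0.78 ,  1.045],
       [ 0.006, -0.847, -0.532,  0.806],
       [ 0.   ,  0.   ,  0.   ,  1.   ]])}
wrist {'fov_y': 60.308881096828635, 'cx': 270.6748873751708, 'cy': 210.5809442090946, 'dist_coeffs': array([-0.04,  0.  ,  0.  ,  0.  ,  0.  ]), 'extrinsics': array([[ 0.24 , -0.941, -0.237,  0.213],
       [-0.971, -0.233, -0.057, -0.591],
       [-0.001,  0.244, -0.97 ,  0.384],
       [ 0.   ,  0.   ,  0.   ,  1.   ]])}
```

View pics/scene0.png

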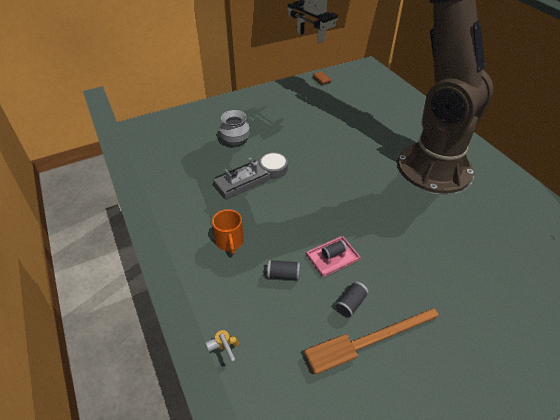

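View pics/side0.png

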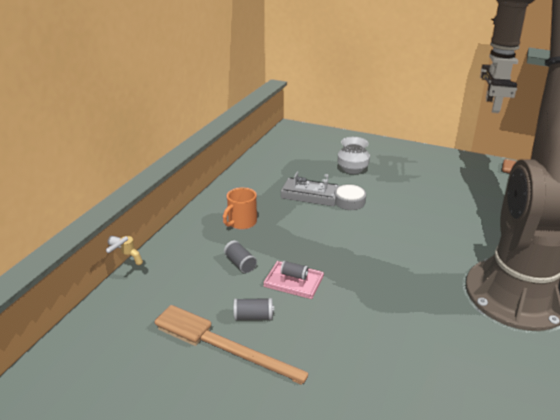

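The scene view shows the dish at about (333,256) holding the small cell, and the lamp box at (242,178) with its white head at (273,162). The other two cylinders are larger decoys. The side view shows the dish at (294,278), the lamp at (311,190) and the head at (350,196).

```bash
cat > m.py <<'E'
from h import *
np.set_printoptions(precision=4,suppress=True)
for n in ('scene','side'):
    ci=vision.camera_info(n); im=cv2.imread(f'pics/{n}0.png'); hsv=cv2.cvtColor(im,cv2.COLOR_BGR2HSV)
    m=cv2.inRange(hsv,(160,60,90),(179,255,255)); cs,_=cv2.findContours(m,0,1); c=max(cs,key=cv2.contourArea)
    P=plane(ci,c.reshape(-1,2),0.012)[:,:2]
    r=cv2.minAreaRect((P*1000).astype(np.float32)); print(n,'dish',r)
    x0,y0,w,h=(255,145,40,35) if n=='scene' else (330,180,42,24)
    w_=cv2.inRange(hsv[y0:y0+h,x0:x0+w],(0,0,170),(179,60,255)); cs,_=cv2.findContours(w_,0,1); c=max(cs,key=cv2.contourArea).reshape(-1,2)+[x0,y0]
    P=plane(ci,c,0.036)[:,:2]; print('head',cv2.minEnclosingCircle((P*1000).astype(np.float32)),len(c))
    # dark cell
    x0,y0,w,h=(318,236,32,28) if n=='scene' else (276,258,36,26)
    k=cv2.inRange(hsv[y0:y0+h,x0:x0+w],(0,0,0),(179,255,75)); k2=cv2.inRange(hsv[y0:y0+h,x0:x0+w],(0,0,0),(179,90,255))
    cs,_=cv2.findContours(k2,0,1); c=max(cs,key=cv2.contourArea).reshape(-1,2)+[x0,y0]
    P=plane(ci,c,0.034)[:,:2]; print('cell',cv2.minAreaRect((P*1000).astype(np.float32)))
im=cv2.imread('pics/scene0.png'); a=cv2.resize(im[140:205,200:300],(800,520),interpolation=2)
b=cv2.imread('pics/side0.png')
b=cv2.resize(b[165:220,270:375],(800,420),interpolation=2)
c=cv2.imread('pics/scene0.png')[225:285,300:370]
cv2.imwrite('pics/crop.png',np.vstack([cv2.resize(a,(400,260)),cv2.resize(b,(400,210))]))
cv2.imwrite('pics/crop.png',np.hstack([cv2.imread('pics/crop.png'),cv2.resize(c,(400,470),interpolation=2)]))
E
python3 m.py
```

```text
scene dish ((506.77484130859375, 167.20944213867188), (125.5667495727539, 93.72725677490234), 2.0700979232788086)
head ((490.8481750488281, -233.59506225585938), 40.195640563964844) 57
cell ((503.5956115722656, 164.79034423828125), (77.24555969238281, 39.107505798339844), 2.8885083198547363)
side dish ((508.56036376953125, 169.2940673828125), (122.92091369628906, 97.79732513427734), 2.2012574672698975)
head ((494.32611083984375, -235.45750427246094), 46.63291549682617) 65
cell ((509.76007080078125, 163.1727294921875), (84.8436050415039, 92.60362243652344), 23.375656127929688)
```

View pics/crop.png

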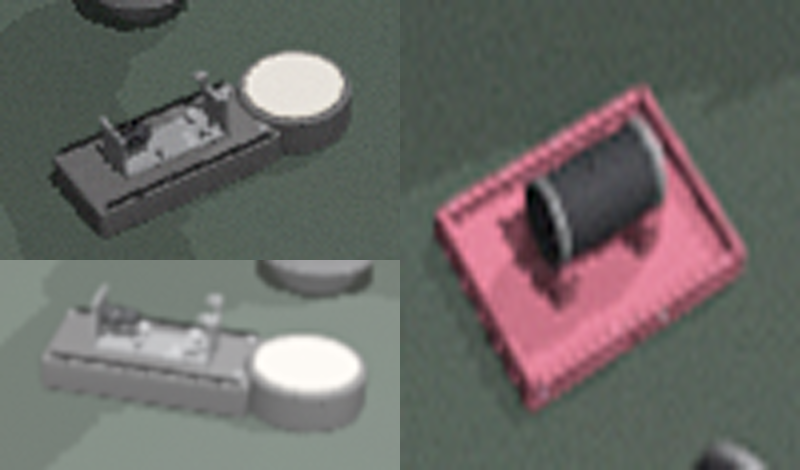

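The crop shows the lamp's carrier with the spring plate at the far end and the claws by the head. The cell lies along the dish with its plain end on the far side. Next I move the wrist camera over the lamp.

```bash
python3 -m creep '9 6 -2.8 0 0 0 0; 9 11 -5 0 0 0 0; 9 16.5 -7.6 0 0 0 0; 9 22 -10.2 0 0 0 0; 9 27 -12.5 0 0 0 0' 30
python3 -m creep '9 6 -2.8 0 0 0 5; 9 11 -5 0 0 0 10; 9 16.5 -7.6 0 0 0 14; 9 22 -10.2 0 0 0 14; 9 24.7 -11.5 0 0 0 14'; python3 -m creep '9 0 0 0 0 0 0; 9 0 0 0 0 0 0' 
python3 - <<'E'
from h import *
s=telemetry.observe();print(s['clock'],s['joints'],s['position'],s['ee_rot'],s['force'])
shot('wrist','w1')
E
```

```text
clock: 0.78
position: [0.3838, -0.4186, 0.2487]
ee_rot: [-3.118, -0.381, -0.0]
force: [0.9, -0.7, -0.7]
width: 0.985
gripper_force: 0.0
clock: 1.4
position: [0.5969, -0.2454, 0.2482]
ee_rot: [-3.14, -0.004, -0.0]
force: [0.5, -0.6, -0.0]
width: 0.977
gripper_force: 0.0
clock: 1.65
position: [0.5936, -0.2503, 0.2483]
ee_rot: [3.141, -0.004, -0.002]
force: [-0.8, -0.4, 0.4]
width: 0.979
gripper_force: 0.0
1.65 [ 0.37302735  0.47102109 -0.08641358  1.51441457  0.04366061  1.15896311
 -1.29476323] [ 0.59364805 -0.25030923  0.24834898] [ 3.14106776e+00 -3.81247844e-03 -1.80077310e-03] [-0.75248593 -0.41932805  0.39945756]
```

View pics/w1.png

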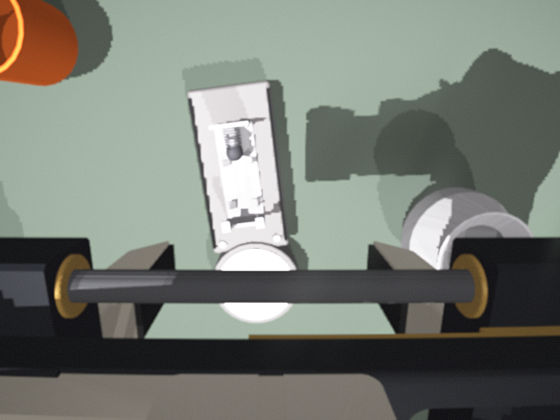

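The wrist view shows the lamp box with top corners near (190,95) and (267,85), the dark spring cap at (234,155), the claws at about (224,226) and (262,222), the head at (256,283), and the lota to the right at (470,225).

```bash
python3 - <<'E'
from h import *
np.set_printoptions(precision=4,suppress=True)
ci=vision.camera_info('wrist');E=np.load('pics/w1.npy')
im=cv2.imread('pics/w1.png')
P=plane(ci,[[189,95],[268,85],[287,240],[213,248]],0.03,E);print(P, np.linalg.norm(P[0]-P[1]),np.linalg.norm(P[1]-P[2]))
print('head',plane(ci,[[256,283]],0.036,E),'plate',plane(ci,[[211,125],[251,122]],0.068,E),'cap',plane(ci,[[235,160]],0.0525,E))
print('claws',plane(ci,[[225,226],[262,222]],0.071,E),'lota',plane(ci,[[498,240]],0.098,E), 'mugtop(scene)',plane(vision.camera_info('scene'),[[228,221]],0.085),'lotatop scene',plane(vision.camera_info('scene'),[[233,118]],0.098))
g=cv2.cvtColor(im,cv2.COLOR_BGR2GRAY)[75:265,175:305]
g=np.clip((g.astype(float)/255)**2.5*255,0,255).astype(np.uint8)
cv2.imwrite('pics/w1c.png',cv2.resize(g,None,fx=3.1,fy=3.1,interpolation=2))
E
```

```text
[[ 0.6817 -0.1742  0.03  ]
 [ 0.6903 -0.2485  0.03  ]
 [ 0.5381 -0.2674  0.03  ]
 [ 0.5295 -0.1906  0.03  ]] 0.07480505729798212 0.15340102471352982
head [[ 0.4927 -0.2351  0.036 ]] plate [[ 0.6545 -0.1999  0.068 ]
 [ 0.6569 -0.2341  0.068 ]] cap [[ 0.6229 -0.2181  0.0525]]
claws [[ 0.5655 -0.2093  0.071 ]
 [ 0.5692 -0.2428  0.071 ]] lota [[ 0.5604 -0.4435  0.098 ]] mugtop(scene) [[ 0.7335 -0.0115  0.085 ]] lotatop scene [[ 0.5464 -0.429   0.098 ]]
```

View pics/w1c.png

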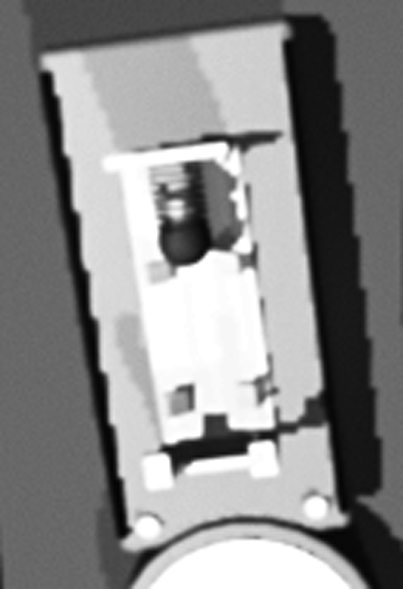

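```bash
python3 -m creep '9 -1 -6 0 0 0 0; 9 -2.5 -12 0 0 0 0; 9 -4 -18 0 0 0 0; 9 -5 -24 0 0 0 0; 9 -6 -30 0 0 0 0' 30
python3 -m creep '7 -1.3 -6 0 0 0 0; 7 -2.7 -11.7 0 0 0 0; 7 -2.7 -11.7 0 0 0 0; 7 -2.7 -11.7 0 0 0 0'
python3 - <<'E'
from h import *
np.set_printoptions(precision=4,suppress=True)
ci=vision.camera_info('wrist');E=np.load('pics/w1.npy')
O=np.array([.5999,-.2223]);a=np.radians(6.6);X=-np.array([np.cos(a),np.sin(a)]);Y=np.array([-X[1],X[0]])
def L(px,z):
    q=plane(ci,np.array(px)/3.1+[175,75],z,E)[:,:2]-O; return np.c_[q@X,q@Y]*1000
print('claw front',L([[158,453],[262,441]],.071),'claw sides',L([[143,470],[278,455]],.071),'capfront',L([[188,265]],.0525),'plate ends',L([[105,163],[222,150]],.068),'cplate',L([[215,458]],.06))
s=telemetry.observe();print(s['clock'],s['joints'],s['position'],s['ee_rot'],s['force'])
im,ci=shot('wrist','w2')
E
```

```text
clock: 2.33
position: [0.5341, 0.0506, 0.2492]
ee_rot: [3.141, -0.007, 0.001]
force: [0.7, 0.0, -0.5]
width: 0.977
gripper_force: 0.0
clock: 2.82
position: [0.5083, 0.1661, 0.2488]
ee_rot: [3.141, -0.005, 0.001]
force: [0.4, -0.6, -0.0]
width: 0.767
gripper_force: 0.0
claw front [[ 28.2164 -15.2752]
 [ 28.1843  15.1847]] claw sides [[ 32.8011 -20.3882]
 [ 32.9126  19.273 ]] capfront [[-22.8618  -0.9573]] plate ends [[-54.9385 -18.1066]
 [-54.542   14.4152]] cplate [[34.7184 -0.2213]]
2.825 [-0.2211  0.3057 -0.2504  1.7766  0.0863  1.07   -2.0758] [0.5083 0.1661 0.2488] [ 3.1406 -0.005   0.0005] [ 0.4014 -0.6267 -0.0288]
```

View pics/w2.png

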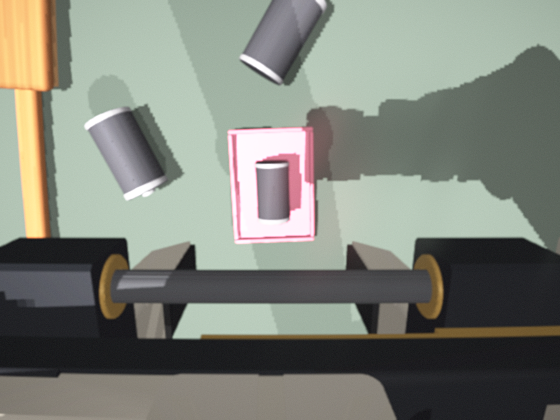

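The wrist view shows the dish with corners at (230,128), (312,127), (314,241) and (236,242). The cell runs from (272,162) to (273,221). All four lamp features agree on a carrier shift of about +2.7 mm.

```bash
python3 - <<'E'
from h import *
np.set_printoptions(precision=4,suppress=True)
ci=vision.camera_info('wrist');E=np.load('pics/w2.npy')
im=cv2.imread('pics/w2.png'); g=cv2.cvtColor(im,cv2.COLOR_BGR2HSV)[140:235,245:302]
k=cv2.inRange(g,(0,0,0),(179,255,125)); cs,_=cv2.findContours(k,0,1);c=max(cs,key=cv2.contourArea).reshape(-1,2)+[245,140]
print(cv2.boundingRect(c.astype(np.int32)))
for z in (.034,.045): print(z,cv2.minAreaRect((plane(ci,c,z,E)[:,:2]*1000).astype(np.float32)))
print('dish',plane(ci,[[230,128],[312,127],[314,241],[236,242]],.014,E))
E
```

```text
(279, 167, 11, 51)
0.034 ((503.6332702636719, 151.11866760253906), (9.531020164489746, 50.64048385620117), 86.59700012207031)
0.045 ((505.8228759765625, 151.57742309570312), (9.232011795043945, 49.05182647705078), 86.59698486328125)
dish [[0.5658 0.2061 0.014 ]
 [0.5665 0.124  0.014 ]
 [0.4462 0.1189 0.014 ]
 [0.4454 0.2033 0.014 ]]
```

```bash
python3 - <<'E'
from h import *
np.set_printoptions(precision=4,suppress=True)
ci=vision.camera_info('wrist');E=np.load('pics/w2.npy')
print(plane(ci,[[257,190],[289,190]],.038,E),plane(ci,[[272,162],[273,221]],.045,E))
im=cv2.imread('pics/w2.png'); print(im[185,245:300].mean(1).astype(int)); print(im[150:235,273].mean(1).astype(int),E[:3,3])
E
```

```text
[[0.5071 0.1789 0.038 ]
 [0.5069 0.1477 0.038 ]] [[0.5351 0.1643 0.045 ]
 [0.4776 0.1634 0.045 ]]
[252 252 252 252 252 252 252 252 252 253 250 217 146 123 134 138 141 147
 149 151 155 155 158 161 161 160 159 155 152 150 145 146 140 136 129 126
 121 116 110 103  97  92  85 102 141 159 165 163 167 164 166 163 163 165
 163]
[251 251 251 252 251 231 185 164 159 140 101  64  62 139 242 255 255 251
 213 160 155 156 156 155 156 154 155 156 155 154 155 154 155 157 153 152
 147 144 147 146 147 148 149 146 149 147 149 148 149 148 148 147 148 150
 148 146 147 146 147 145 144 144 145 145 144 140 142 140 139 169 239 255
 255 254 251 249 250 250 250 250 250 250 250 250 251] [0.5734 0.1657 0.3846]
```

```bash
python3 -m creep '6 -0.2 0.26 5 0 0 -2; 6 -0.2 0.26 10 0 0 -2; 6 -0.2 0.26 14 0 0 -2; 6 -0.2 0.26 16 0 0 -2; 6 -0.2 0.26 17 0 0 -2' 30
python3 -m creep '6 0 0 1.5 0 0 0; 6 0 0 3 0 0 0; 6 0 0 3.8 0 0 0; 6 0 0 3.8 0 0 0; 6 0 0 3.8 0 0 0'
```

```text
clock: 3.5
position: [0.5062, 0.1628, 0.0776]
ee_rot: [3.14, 0.047, -0.002]
force: [0.6, 0.2, 0.6]
width: 0.652
gripper_force: 0.0
clock: 4.12
position: [0.5063, 0.1653, 0.0411]
ee_rot: [-3.141, -0.052, -0.001]
force: [0.0, 0.5, -0.5]
width: 0.654
gripper_force: 0.0
```

```bash
python3 -m creep '3 0 0 0 0 0 0; 2.5 0 0 0 0 0 0; 2.5 0 0 0 0 0 0; 2.5 0 0 0 0 0 0; 2.5 0 0 0 0 0 0' 30
python3 -m creep '2.5 0 0 0 0 0 0; 2.5 0 0 0 0 0 0'
```

```text
clock: 4.75
position: [0.5062, 0.1645, 0.0408]
ee_rot: [3.141, 0.051, 0.0]
force: [-0.2, -3.0, 3.8]
width: 0.35
gripper_force: 30.0
clock: 5.0
position: [0.5062, 0.1645, 0.0408]
ee_rot: [3.141, 0.052, 0.0]
force: [-0.2, -4.8, 6.2]
width: 0.351
gripper_force: 30.0
```

```bash
python3 -m creep '2.5 0 0 -1 0 0 0; 2.5 0 0 -4 0 0 0; 2.5 0 0 -9 0 0 0; 2.5 0 0 -14 0 0 0; 2.5 0 0 -17 0 0 0'
python3 -m creep '2.5 0 6 0 0 0 0; 2.5 0.2 12 0 0 0 0; 2.5 0.4 18 0 0 0 0; 2.5 0.6 24 0 0 0 0; 2.5 0.8 29 0 0 0 0'
python3 -m creep '2.5 0 0 0 0 0 0; 2.5 0 0 0 0 0 0'
python3 - <<'E'
from h import *
s=telemetry.observe();print(s['clock'],s['joints'],s['position'],s['ee_rot'],s['force'])
a,_=shot('side','s3'); b,ci=shot('scene','c3'); w,_=shot('wrist','w3')
P=np.array(s['position'])-[0,0,.0065]
u=proj(ci,[P])[0].astype(int); cs=vision.camera_info('side'); v=proj(cs,[P])[0].astype(int); print(u,v)
A=cv2.resize(a[v[1]-35:v[1]+35,v[0]-40:v[0]+40],(400,350),interpolation=2); B=cv2.resize(b[u[1]-35:u[1]+35,u[0]-40:u[0]+40],(400,350),interpolation=2)
cv2.imwrite('pics/g3.png',np.hstack([A,B])[:,:,::-1])
E
```

```text
clock: 5.62
position: [0.5064, 0.1663, 0.2137]
ee_rot: [-3.139, -0.054, -0.004]
force: [0.6, 0.5, -1.9]
width: 0.349
gripper_force: 30.0
clock: 6.25
position: [0.5236, -0.1263, 0.2112]
ee_rot: [-3.141, -0.052, -0.001]
force: [0.9, -0.4, -2.0]
width: 0.352
gripper_force: 30.0
clock: 6.5
position: [0.5237, -0.1233, 0.2109]
ee_rot: [-3.14, -0.053, -0.0]
force: [0.9, 0.7, -1.7]
width: 0.352
gripper_force: 30.0
6.5 [ 0.24815154  0.33934429 -0.14999248  1.82540705  0.05850459  0.98114499
 -1.46285403] [ 0.52374791 -0.1233311   0.21086235] [-3.14000742e+00 -5.32350846e-02 -2.47376914e-04] [ 0.8827544   0.68355969 -1.68014157]
[279 140] [331 153]
```

View pics/g3.png

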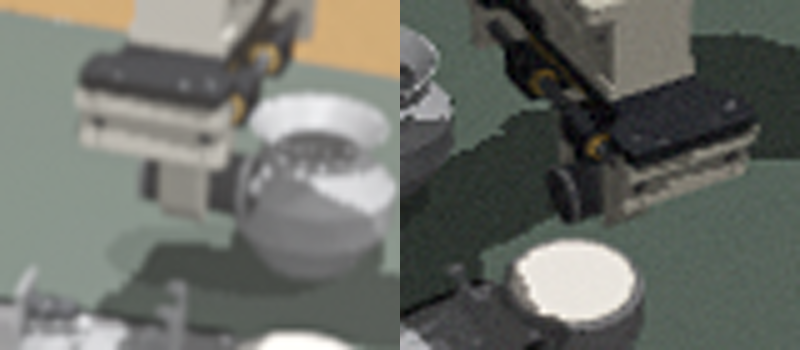

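The grip is level, with the cell sticking out on both sides of the fingers. I'll now work out the tilted approach in the lamp's frame.

```bash
cat >> h.py <<'E'
O=np.array([.5999,-.2223]);A=np.radians(6.6);S=2.7
def goal(th,xf,zf,lat=0.,d=6.8):
    "flat-end centre (mm, lamp frame), tilt deg -> TCP pos, Rotation"
    t=np.radians(th); c=np.array([xf+29.5*np.cos(t)-d*np.sin(t),lat,zf+29.5*np.sin(t)+d*np.cos(t)])/1000
    Rl=R.from_euler('z',A+np.pi); p=Rl.apply(c)+[*O,0]
    Rt=R.from_euler('z',A)*R.from_rotvec([np.pi,0,0])*R.from_rotvec([0,-t,0]); return p,Rt
def rel(g,g0=None):
    if g0 is None: s=telemetry.observe(); g0=(np.array(s['position']),R.from_rotvec(s['ee_rot']))
    return np.round(g0[1].inv().apply(g[0]-g0[0])*100,2), np.round((g0[1].inv()*g[1]).as_rotvec(degrees=True),2)
def where():
    s=telemetry.observe(); p=R.from_euler('z',-A-np.pi).apply(np.array(s['position'])-[*O,0])*1000
    r=R.from_euler('z',-A)*R.from_rotvec(s['ee_rot']); ux=r.apply([1,0,0]); t=np.arctan2(-ux[2],ux[0])
    c=p-6.8*np.array([-np.sin(t),0,np.cos(t)])-29.5*np.array([np.cos(t),0,np.sin(t)])
    f=R.from_euler('z',-A-np.pi).apply(s['force'])
    print('t',round(s['clock'],2),'tilt',np.degrees(t).round(1),'yawerr',np.degrees(ux[1]).round(2),'F',c.round(1),'force lamp',f.round(1))
E
python3 - <<'E'
from h import *
where()
t=np.radians(35)
p0=goal(35,-22+100*np.cos(t),54+100*np.sin(t)); p1=goal(35,-22+10*np.cos(t),54+10*np.sin(t))
print(p0[0],rel(p0),rel(p1,p0))
E
```

```text
t 6.65 tilt -0.0 yawerr -4.53 F [  34.6 -107.8  204.1] force lamp [-0.3 -0.6 -1.4]
[ 0.5202515  -0.23151565  0.13384838] (array([-0.75, 10.88,  7.69]), array([ -1.43, -34.99,  -4.38])) (array([ 9., -0.,  0.]), array([0., 0., 0.]))
```

```bash
python3 -m creep '2.5 -0.2 3 0 -0.35 -8.7 -1.1; 2.5 -0.4 6 1 -0.7 -17.5 -2.2; 2.5 -0.6 9 3 -1.1 -26 -3.3; 2.5 -0.75 10.88 5 -1.43 -35 -4.4; 2.5 -0.75 10.88 7.69 -1.43 -35 -4.4' 40
python3 -m creep '2.5 0 0 0 0 0 0; 2.5 0 0 0 0 0 0; 2.5 0 0 0 0 0 0'
python3 - <<'E'
from h import *
where(); t=np.radians(35); print(rel(goal(35,-22+10*np.cos(t),54+10*np.sin(t)))); 
b,_=shot('scene','c4');a,_=shot('side','s4')
A_=cv2.resize(a[110:210,260:380],(400,333),interpolation=2); B=cv2.resize(b[100:200,200:320],(400,333),interpolation=2)
cv2.imwrite('pics/g4.png',np.hstack([A_,B])[:,:,::-1])
E
```

```text
clock: 7.28
position: [0.5208, -0.2327, 0.1304]
ee_rot: [2.957, 0.17, -0.94]
force: [0.0, -0.2, -1.7]
width: 0.351
gripper_force: 40.0
clock: 7.65
position: [0.5206, -0.2334, 0.1357]
ee_rot: [2.959, 0.167, -0.929]
force: [-0.0, 0.3, -2.9]
width: 0.348
gripper_force: 40.0
t 7.65 tilt 34.8 yawerr -0.15 F [ 59.7   1.9 113.3] force lamp [ 0.  -0.3 -2.9]
(array([ 9.1 , -0.21,  0.18]), array([ 0.01, -0.16, -0.15]))
```

View pics/g4.png

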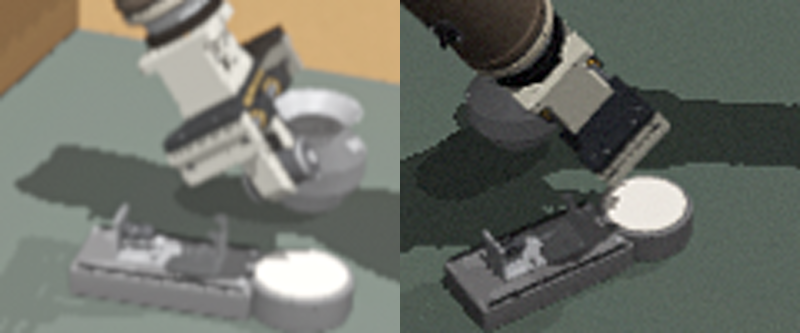

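The views show the cell tilted nub-up (nub at (313,155) in the left crop), lined up with the lamp. I'll slide in along the cell's axis.

```bash
python3 -m creep '2.5 2.5 -0.1 0 0 0 0; 2.5 5 -0.2 0.1 0 0 0; 2.5 6 -0.2 0.1 0 0 0; 2.5 6 -0.2 0.1 0 0 0; 2.5 6 -0.2 0.1 0 0 0' >/dev/null
for i in 1 2 3; do python3 -m creep '2.5 0 0 0 0 0 0'>/dev/null; python3 -c "
from h import *
where();t=np.radians(35);print(rel(goal(35,-22+10*np.cos(t),54+10*np.sin(t))))"; done
```

```text
t 8.5 tilt 35.0 yawerr -0.18 F [12.3  0.4 76.9] force lamp [ 0.6  0.5 -1.5]
(array([ 3.12, -0.05, -0.09]), array([-0.04, -0.01, -0.18]))
t 8.62 tilt 35.0 yawerr -0.16 F [12.2  0.3 76.6] force lamp [ 0.7  0.5 -2.2]
(array([ 3.09, -0.03, -0.11]), array([-0.05,  0.  , -0.16]))
t 8.75 tilt 35.0 yawerr -0.15 F [12.1  0.1 76.3] force lamp [ 0.7 -0.6 -1.7]
(array([ 3.07, -0.02, -0.13]), array([-0.04,  0.01, -0.15]))
```

```bash
python3 -m creep '2.5 1.5 0 -0.05 0 0 0; 2.5 2.5 0 -0.1 0 0 0; 2.5 3.1 0 -0.1 0 0 0; 2.5 3.1 0 -0.1 0 0 0; 2.5 3.1 0 -0.1 0 0 0' >/dev/null
python3 -c "
from h import *
where()"
python3 -m creep '2.5 0.3 0 0 0 0 0; 2.5 0.6 0 0 0 0 0; 2.5 0.6 0 0 0 0 0; 2.5 0.6 0 0 0 0 0' >/dev/null;python3 -c "
from h import *
where();shot('side','s5');shot('scene','c5')
a=cv2.imread('pics/s5.png');b=cv2.imread('pics/c5.png')
cv2.imwrite('pics/g5.png',np.hstack([cv2.resize(a[150:220,270:354],(400,333),interpolation=2),cv2.resize(b[130:200,200:284],(400,333),interpolation=2)]))
"
```

```text
t 9.38 tilt 35.0 yawerr -0.13 F [-13.8   0.1  58.9] force lamp [-0.2  0.2 -1.6]
t 9.88 tilt 35.0 yawerr -0.14 F [-18.9   0.1  55.6] force lamp [ 0.4 -0.4 -1.4]
```

View pics/g5.png

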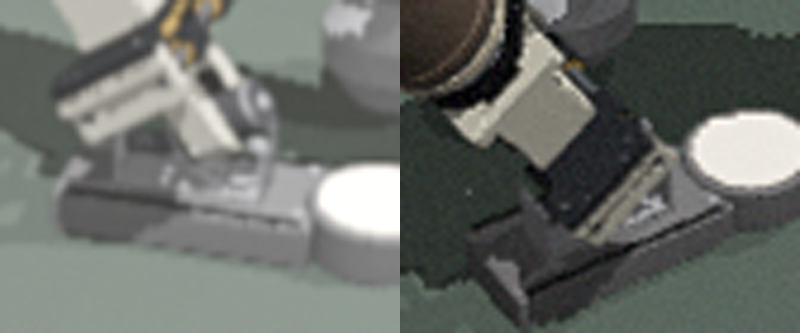

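The side view shows the cell tilted between the spring plate and the lip, with the nub end above the claws. Now I'll press gently towards the spring, watching the force.

```bash
python3 -m creep '2.5 0.18 0 -0.04 0 0 0; 2.5 0.37 0 -0.09 0 0 0; 2.5 0.37 0 -0.09 0 0 0; 2.5 0.37 0 -0.09 0 0 0' >/dev/null;python3 -c "
from h import *
where()"
python3 -m creep '2.5 0.1 0 -0.07 0 0 0; 2.5 0.2 0 -0.14 0 0 0; 2.5 0.2 0 -0.14 0 0 0; 2.5 0.2 0 -0.14 0 0 0' >/dev/null;python3 -c "
from h import *
where()"
```

```text
t 10.47 tilt 35.0 yawerr -0.14 F [-22.4   0.2  54.3] force lamp [-0.3  0.2 -2.1]
t 10.97 tilt 35.1 yawerr -0.14 F [-24.6   0.2  54.3] force lamp [ 3.  -0.3 -0.7]
```

```bash
python3 -m creep '2.5 0.16 0 -0.11 0 0 0; 2.5 0.33 0 -0.23 0 0 0; 2.5 0.33 0 -0.23 0 0 0; 2.5 0.33 0 -0.23 0 0 0' >/dev/null;python3 -c "
from h import *
where()"
python3 -m creep '2.5 0.12 0 -0.09 0 0 0; 2.5 0.25 0 -0.17 0 0 0; 2.5 0.25 0 -0.17 0 0 0; 2.5 0.25 0 -0.17 0 0 0; 2.5 0.25 0 -0.17 0 0 0' >/dev/null;python3 -c "
from h import *
where()"
```

```text
t 11.47 tilt 35.1 yawerr -0.14 F [-28.6   0.2  54.2] force lamp [ 4.3 -0.6  0.5]
t 12.1 tilt 35.1 yawerr -0.15 F [-31.2   0.2  54.2] force lamp [6.6 0.1 0.4]
```

```bash
python3 -m creep '2.5 0.08 0 -0.06 0 0 0; 2.5 0.08 0 -0.06 0 0 0; 2.5 0.08 0 -0.06 0 0 0' >/dev/null; for i in 1 2 3 4; do python3 -m creep '2.5 0 0 0 0 0 0' >/dev/null;python3 -c "
from h import *
where()"; done
python3 -c "
from h import *
g0=goal(35,-32.2,54.2)
for th,zf in ((25,54.2),(15,54),(8,53.6),(0,53.2)): g=goal(th,-31.9,zf); print(th,rel(g,g0)); 
"
```

```text
t 12.6 tilt 35.1 yawerr -0.15 F [-32.    0.2  54.2] force lamp [ 6.8 -0.5  0.7]
t 12.72 tilt 35.1 yawerr -0.15 F [-32.    0.2  54.2] force lamp [ 7.2 -0.  -0.1]
t 12.85 tilt 35.1 yawerr -0.15 F [-32.    0.2  54.2] force lamp [ 7.4 -1.  -0.3]
t 12.97 tilt 35.1 yawerr -0.15 F [-32.    0.2  54.2] force lamp [ 7.2 -1.1  0.4]
25 (array([-0.1 , -0.  ,  0.54]), array([-0., 10., -0.]))
15 (array([-0.07, -0.  ,  1.08]), array([ 0., 20., -0.]))
8 (array([ 0.02, -0.  ,  1.48]), array([-0., 27.,  0.]))
0 (array([ 0.18, -0.  ,  1.91]), array([ 0., 35., -0.]))
```

```bash
python3 -c "
from h import *
g0=goal(35,-32,54.2)
for th,xf,zf in ((35,-33.2,54.2),(28,-33.4,54.2),(20,-33.6,54.2)): print(th,rel(goal(th,xf,zf),g0)); 
g0=goal(20,-33.6,54.2)
for th,xf,zf in ((12,-33.8,54),(6,-34,53.6),(0,-34,53.2)): print(th,rel(goal(th,xf,zf),g0)); 
"
```

```text
35 (array([ 0.1 , -0.  , -0.07]), array([0., 0., 0.]))
28 (array([ 0.05, -0.  ,  0.28]), array([ 0.,  7., -0.]))
20 (array([ 0.06, -0.  ,  0.69]), array([-0., 15.,  0.]))
12 (array([-0.04, -0.  ,  0.43]), array([ 0.,  8., -0.]))
6 (array([-0.02, -0.  ,  0.78]), array([ 0., 14.,  0.]))
0 (array([ 0.02, -0.  ,  1.13]), array([ 0., 20., -0.]))
```

```bash
python3 -m creep '2.5 0.1 0 -0.07 0 0 0; 2.5 0.1 0 -0.07 0 0 0; 2.5 0.1 0 -0.07 0 0 0' >/dev/null; python3 -c "
from h import *
where()"
python3 -m creep '2.5 -0.03 0 0.17 0 3.5 0; 2.5 -0.05 0 0.35 0 7 0; 2.5 -0.05 0 0.55 0 11 0; 2.5 -0.04 0 0.76 0 15 0; 2.5 -0.04 0 0.76 0 15 0' >/dev/null; for i in 1 2 3; do python3 -m creep '2.5 0 0 0 0 0 0' >/dev/null;python3 -c "
from h import *
where()"; done
```

```text
t 13.35 tilt 35.2 yawerr -0.15 F [-33.1   0.2  54.2] force lamp [ 8.4 -1.3  0.3]
t 14.1 tilt 20.1 yawerr -0.21 F [-33.3   0.9  55. ] force lamp [ 6.6 -0.   3.7]
t 14.22 tilt 20.1 yawerr -0.2 F [-33.5   0.9  55. ] force lamp [6.8 0.7 4.1]
t 14.35 tilt 20.1 yawerr -0.21 F [-33.5   1.   54.9] force lamp [6.9 0.5 5.3]
```

```bash
python3 -c "
from h import *
s=telemetry.observe();print(s['ft_torque'])
shot('side','s6');shot('scene','c6');shot('wrist','w6')
a=cv2.imread('pics/s6.png');b=cv2.imread('pics/c6.png');w=cv2.imread('pics/w6.png')
cv2.imwrite('pics/g6.png',np.hstack([cv2.resize(a[150:215,285:345],(370,400),interpolation=2),cv2.resize(w[150:400,150:390],(384,400))]))
"
```

```text
[-0.24883385  1.37604768  0.01832867]
```

View pics/g6.png

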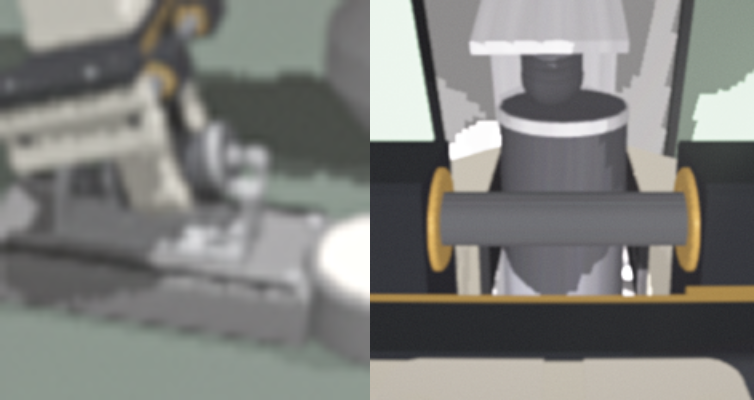

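The wrist view shows the flat end centred on the spring cap at about (555,75), and the side view shows the nub just above and between the claws. The upward force is 5 N. I'll test whether it's friction by lifting 1 mm.

```bash
python3 -m creep '2.5 -0.03 0 -0.09 0 0 0; 2.5 -0.03 0 -0.09 0 0 0; 2.5 -0.03 0 -0.09 0 0 0' >/dev/null; for i in 1 2; do python3 -m creep '2.5 0 0 0 0 0 0' >/dev/null;python3 -c "
from h import *
where();print(telemetry.observe()['ft_torque'])"; done
python3 -m creep '2.5 0.1 0 -0.03 0 0 0; 2.5 0.1 0 -0.03 0 0 0; 2.5 0.1 0 -0.03 0 0 0' >/dev/null; for i in 1 2; do python3 -m creep '2.5 0 0 0 0 0 0' >/dev/null;python3 -c "
from h import *
where();print(telemetry.observe()['ft_torque'])"; done
```

```text
t 15.0 tilt 20.2 yawerr -0.2 F [-33.3   0.9  55.4] force lamp [7.9 0.4 1. ]
[-0.25231954  1.16583221  0.08015317]
t 15.12 tilt 20.2 yawerr -0.2 F [-33.3   0.9  55.4] force lamp [6.5 1.6 1.3]
[-0.23542753  1.1260723   0.05597964]
t 15.62 tilt 20.2 yawerr -0.2 F [-34.2   0.9  55.3] force lamp [8.  0.3 1.5]
[-0.23515887  1.31947751  0.08757069]
t 15.75 tilt 20.2 yawerr -0.2 F [-34.2   0.9  55.3] force lamp [7.8 0.1 1.8]
[-0.24819403  1.26661944  0.00914634]
```

```bash
python3 -c "
from h import *
g0=goal(20.2,-34.2,55.3)
for th,xf,zf in ((15,-34.4,55.3),(10,-34.6,55.2),(5,-34.7,54.8),(0,-34.8,54.2)): print(th,rel(goal(th,xf,zf),g0)); 
"
```

```text
15 (array([-0.03,  0.  ,  0.26]), array([ 0. ,  5.2, -0. ]))
10 (array([-0.03,  0.  ,  0.53]), array([ 0. , 10.2, -0. ]))
5 (array([-0.01, -0.  ,  0.83]), array([-0. , 15.2, -0. ]))
0 (array([ 0.04, -0.  ,  1.14]), array([ 0. , 20.2, -0. ]))
```

```bash
python3 -m creep '2.5 -0.03 0.03 0.13 0 2.6 0; 2.5 -0.03 0.06 0.26 0 5.2 0; 2.5 -0.03 0.06 0.4 0 7.7 0; 2.5 -0.03 0.06 0.53 0 10.2 0; 2.5 -0.03 0.06 0.53 0 10.2 0' >/dev/null; for i in 1 2; do python3 -m creep '2.5 0 0 0 0 0 0' >/dev/null;python3 -c "
from h import *
where();print(telemetry.observe()['ft_torque'])"; done
```

```text
t 16.5 tilt 10.0 yawerr -0.18 F [-34.4   1.1  55.3] force lamp [ 8.7 -1.3  2.9]
[0.02091194 1.57985087 0.00595688]
t 16.62 tilt 10.0 yawerr -0.18 F [-34.5   1.   55.2] force lamp [ 8.8 -1.3  3.6]
[2.82182814e-02 1.62587501e+00 6.12677000e-04]
```

```bash
python3 -c "
from h import *
g0=goal(10,-34.5,55.2)
for th,xf,zf in ((5,-34.6,54.9),(0,-34.6,54.4)): print(th,rel(goal(th,xf,zf),g0)); 
"
python3 -m creep '2.5 0 -0.05 0.14 0 2.5 0; 2.5 0.01 -0.1 0.29 0 5 0; 2.5 0.01 -0.1 0.29 0 5 0' >/dev/null;python3 -c "
from h import *
where();print(telemetry.observe()['ft_torque'])"
```

```text
5 (array([-0.03, -0.  ,  0.29]), array([-0.,  5., -0.]))
0 (array([-0.05, -0.  ,  0.6 ]), array([ 0., 10., -0.]))
t 17.0 tilt 4.9 yawerr -0.23 F [-34.4   0.8  55.1] force lamp [8.5 0.5 4.2]
[-0.35156944  1.59855423 -0.00307265]
```

```bash
python3 -m creep '2.5 0 0 0.15 0 2.5 0; 2.5 -0.01 0 0.3 0 5 0; 2.5 -0.01 0 0.3 0 5 0; 2.5 -0.01 0 0.3 0 5 0' >/dev/null;python3 -c "
from h import *
where();print(telemetry.observe()['ft_torque'])
shot('side','s7');shot('wrist','w7')
a=cv2.imread('pics/s7.png');w=cv2.imread('pics/w7.png')
cv2.imwrite('pics/g7.png',np.hstack([cv2.resize(a[150:215,285:345],(370,400),interpolation=2),cv2.resize(w[150:400,150:390],(384,400))]))
"
```

```text
t 17.5 tilt 0.0 yawerr -0.21 F [-34.8   0.4  54.3] force lamp [10.3  0.2  4.4]
[-0.17092382  2.09118903 -0.06867961]
```

View pics/g7.png

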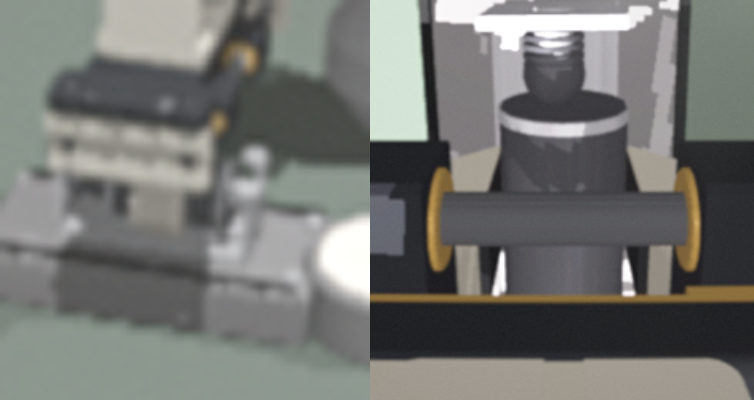

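The side view shows the cell level below the lip, with the body end just inside the claw post at (240,180). The force suggests a squeeze of nearly 11 mm, so I'll ease back first.

```bash
python3 -m creep '2.5 -0.2 0 0 0 0 0; 2.5 -0.2 0 0 0 0 0; 2.5 -0.2 0 0 0 0 0'|grep force;python3 -c "
from h import *
where()"
python3 -m creep '2.5 -0.1 0 0.08 0 0 0; 2.5 -0.1 0 0.08 0 0 0; 2.5 -0.1 0 0.08 0 0 0'|grep force;python3 -c "
from h import *
where()"
```

```text
force: [-7.7, -0.7, 4.2]
gripper_force: 40.0
t 17.98 tilt -0.1 yawerr -0.19 F [-33.5   0.4  54.4] force lamp [ 7.8 -0.1  4.2]
force: [-6.7, -0.5, 6.5]
gripper_force: 40.0
t 18.35 tilt -0.2 yawerr -0.18 F [-33.5   0.4  54.3] force lamp [ 6.7 -0.3  6.5]
```

```bash
python3 -m creep '2.5 0 0 -0.05 0 0 0; 2.5 0 0 -0.05 0 0 0; 2.5 0 0 -0.05 0 0 0' 8;python3 -c "
from h import *
where()"
python3 -m creep '2.5 0 0 0 0 0 0; 2.5 0 0 0 0 0 0; 2.5 0 0 0 0 0 0' 3;python3 -c "
from h import *
where()
shot('wrist','w8');w=cv2.imread('pics/w8.png')[150:400,150:390];v=cv2.imread('pics/w7.png')[150:400,150:390]
cv2.imwrite('pics/g8.png',np.hstack([v,w]))"
```

```text
clock: 18.73
position: [0.6033, -0.2222, 0.0609]
ee_rot: [3.136, 0.176, 0.003]
force: [-6.2, -0.9, 2.6]
width: 0.357
gripper_force: 8.0
t 18.73 tilt -0.1 yawerr -0.18 F [-32.9   0.3  54.1] force lamp [6.2 0.2 2.6]
clock: 19.1
position: [0.6042, -0.222, 0.0608]
ee_rot: [3.136, 0.176, 0.005]
force: [-4.3, -1.3, 1.2]
width: 0.357
gripper_force: 3.0
t 19.1 tilt -0.2 yawerr -0.16 F [-33.8   0.2  54.1] force lamp [4.4 0.8 1.2]
```

View pics/g8.png

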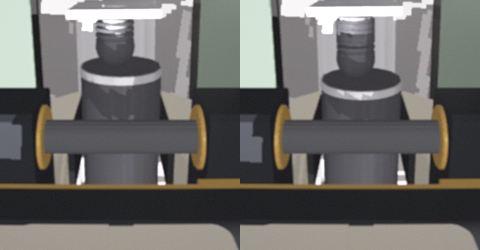

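The cell has visibly slid forward from the spring plate inside the light grip (cap from row 40 to row 55, right-hand view). Now I'll open the gripper and lift away.

```bash
python3 -m creep '4 0 0 0 0 0 0; 6 0 0 0 0 0 0; 6 0 0 0 0 0 0; 6 0 0 0 0 0 0; 6 0 0 0 0 0 0'|grep -E 'force|width'
python3 -m creep '6 0 0 -1 0 0 0; 6 0 0 -3 0 0 0; 6 0 0 -6 0 0 0; 6 0 0 -11 0 0 0; 6 0 0 -16 0 0 0'|grep -E 'force|width'
python3 -m creep '6 -4 0 0 0 0 0; 6 -4 0 0 0 0 0; 6 -4 0 0 0 0 0'
python3 - <<'E'
from h import *
np.set_printoptions(precision=4,suppress=True)
im,ci=shot('wrist','w9'); E=np.load('pics/w9.npy')
p=proj(ci,[[*O,.0525]],E)[0].astype(int); print(p)
Rl=R.from_euler('z',A+np.pi)
for n,q in {'cell ring far -27':[-29.5,0,69],'near':[29.5,0,69],'claw':[28,15,71]}.items(): print(n,proj(ci,[Rl.apply(np.array(q)/1000)+[*O,0]],E)[0])
y0=max(0,p[1]-90);x0=p[0]-80
c=im[y0:y0+170,x0:x0+160,::-1]; print(x0,y0)
cv2.imwrite('pics/g9.png',cv2.resize(((c/255.)**1.8*255).astype(np.uint8),None,fx=3.5,fy=3.5,interpolation=2))
E
```

```text
force: [0.6, -0.1, 0.6]
width: 0.651
gripper_force: 0.0
force: [1.0, 0.6, 0.0]
width: 0.654
gripper_force: 0.0
clock: 20.78
position: [0.5643, -0.2259, 0.221]
ee_rot: [3.136, 0.177, 0.006]
force: [-0.1, 1.0, -0.3]
width: 0.652
gripper_force: 0.0
[270 156]
cell ring far -27 [270.5341 120.4832]
near [270.7361 195.1152]
claw [289.34   193.7319]
190 66
```

View pics/g9.png

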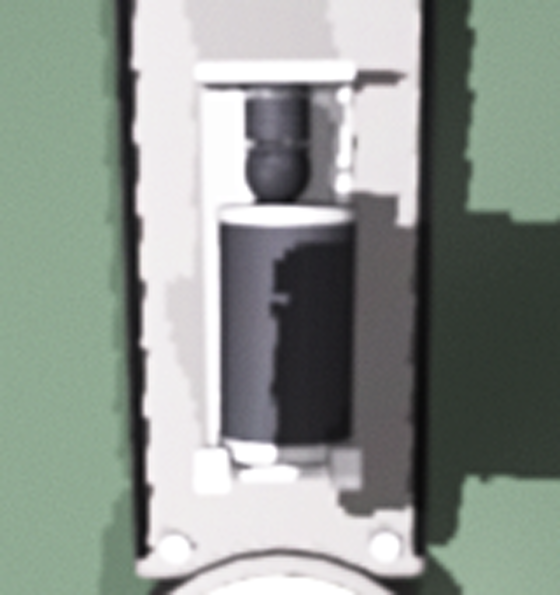

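The picture shows the cell lying straight in the carrier: flat end against the spring cap at (280,205), nub end under the claws at (210,470) and (345,465), gripper clear. I'm handing the job in.

```bash
python3 -c "
from cell import job
print(job.sign_off())"
```

```text
the job is handed in; nothing more can be done
None
```

The job is handed in: in the last picture the cell lies straight in the bay, flat end on the spring and nub end under the lip, with the gripper open and clear, though sign-off returned no verdict; the squeeze was judged only from wrist force, about 7–9 mm while tilted and up to about 11–12 mm (limit 13 mm) as the cell came level.

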